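Hook the parts basket out of the drip tank

TASK

Take the hook rod from its stand and use it to fetch the wire basket out of the narrow drip tank: draw the basket's crossbar along its rails until it comes up against the end stops, lift it out there, and stand it upright inside the aluminium drip tray, then hang the rod back on its stand. Work gently by feel - never push or pull harder than about 20 N on tank or basket, set the basket down softly and do not tip it - and do not touch the basket with the gripper, as the finish is soft. Leave everything else on the bench where it is.

Things in the scene. Friction and masses are not known exactly. Their poses are not given: they have to be found in the camera images.
- tank: Narrow open-topped grey steel drip tank, fixed, clear far wall. Origin: centre of its underside, z up, -x end nearer the robot. Inside x -72 to +62 mm, y -33 to +33, floor z 5, rim z 140, walls 4 thick. Steel rails along x inside both side walls (y 25 to 33 each side, top z 60) carry the ends of the basket's crossbar.
- tank_release (a point): Fixed point on the tank at x -22.5, y 0, z 62.5 mm of its frame. A blue gate, clamped anew each time, its place not measured: keeper strips 3 mm above the crossbar stop it from lifting, except in an 8 mm notch at their -x end, just before upright end stops 26 mm high. The bar lifts out only when drawn to -x against these stops; its centre is then within 11 mm in x of this point.
- basket: Small wire basket of dipped knobs, loose, 0.18 to 0.35 kg, 44 x 36 x 24 mm. Origin: centre of its underside; z up, y along the crossbar. Wire legs at y -17 and +17 carry an orange crossbar 61 mm long, 5 thick, centre line z 52.5. It starts hanging in the tank from the bar ends on the rails, free to slide along them, underside about 10 mm above the tank's origin.
- basket_eye (a point): The crossbar's middle, y -9 to +9 mm, is bent up to a peak (an eye for the hook). This point is the peak, on the bar's centre line, 59.5 mm above the basket's underside; the bar is 5 mm thick, so the peak's underside is 2.5 mm lower.
- rod_grip (a point): Centre of the red handle (26 x 16 x 46 mm in x, y, z; grip it across y) of the upright hook rod, loose, 0.16 kg. A black collar 34 x 34 mm spans z -30 to -24; below it a 7 mm steel shaft goes down to the hook. z up.
- rod_hook (a point): Middle of the hook's seat, 11 mm to the rod's +x and 129.5 mm below rod_grip, on top of the hook's arm. The arm, 7 mm thick, runs from the shaft 22 mm to +x (centre line 133 mm below rod_grip), then a lip 7 mm thick turns up there, ending 10 mm above this point. Gap between shaft and lip: 15 mm.
- stand_home (a point): Where rod_grip is when the rod hangs home on its fixed stand (wooden foot, upright at +x, x, y, z are the stand's axes). Two aluminium prongs point to -x; the shaft stands in the slot between them, 15 mm wide, open to -x, blind end 9 mm beyond this point, prongs end 18 mm before it. The collar rests on the prongs, whose top is 30 mm below this point.
- tray: Shallow aluminium drip tray, fixed, 200 x 160 mm in x and y, rim 14 mm high, floor 4 mm above its origin (centre of its underside).
- glue_a: White glue bottle with red tip, 48 mm across, 130 tall; bystander. Origin: about its middle, on the bench.
- glue_b: White glue bottle with red tip, 48 mm across, 110 tall; bystander. Origin: about its middle, on the bench.
- stain_jar: Amber jar, 68 mm across, 85 tall; bystander. Origin: about its middle, on the bench.
- offcut: Light wood offcut, 50 x 130 x 22 mm; bystander. Origin: about its middle, on the bench.
- screwdriver: Screwdriver lying down; bystander. Origin: about its middle, on the bench.
- level: Red spirit level, 300 x 24 x 50 mm; bystander. Origin: about its middle, on the bench.
- tape_roll: Yellow tape roll, 90 mm across, 24 tall; bystander. Origin: about its middle, on the bench.

How it is judged:
By the outcome, as a careful person would: the job done as asked, in the order asked, and still so for the second after the job is handed in, with the robot touching nothing.
It also fails if it takes over 72 s, if anything falls off the work surface, if the arm or the gripper's body presses on something with over 40 N, if the wrist force passes 120 N, or if a joint passes its speed limit or range.

ROBOT

A 7-joint arm with a two-finger parallel gripper is mounted at the origin on the work surface. World frame = base frame: x ahead of the robot, y to its left, z up, the work surface at z = 0. Lengths are in m, angles in rad, forces in N, time in s.
With the tool pointing down it reaches from about 0.4 to 0.85 m from the base axis. Payload 10.4 kg.
Tool frame: the origin (TCP) lies midway between the tips of the shut fingers; the grasp point (between the pads) lies 19 mm behind it (env.hold_point_z is the z of the grasp point in the tool frame, in m); z points along the fingers, y is the direction in which the jaws open and shut (so a half turn about z gives the same grasp; the last joint's range is limited). The gripper opens to 87 mm and grips with 3 to 60 N. Pads are 19 mm wide; open, the fingers measure 117 mm over their backs; the gripper's body (75 mm by 190 mm) begins 51 mm behind the grasp point.
Start: joints at [1.189, 0.332, -0.065, 1.46, 0.022, 1.35, -0.088], TCP at [0.219, -0.585, 0.223] pointing down, gripper open.
Joint ranges: [-2.6, 2.6], [-0.5, 2.12], [-1.47, 1.34], [0.16, 2.42], [-1.27, 4.41], [0.06, 2.06], [-2.6, 2.6]. Speed limits (rad/s): [2.22, 2.22, 2.79, 2.79, 3.14, 3.14, 3.14].

INTERFACE

Orientations are given as a unit quaternion [w, x, y, z].
In Python, from rig import env gives the robot as it stands.
- The arm moves only by the tool drive_tool, never from a script. Its argument "series" is text: rows parted by semicolons, each of 6 numbers parted by spaces: the shift along the tool's x, y, z in cm, then the turn, a rotation vector about the tool's x, y, z in rad. A call has exactly 10 rows; each row is the pose to reach, as a shift and turn from the pose commanded when the call began, along the tool's axes at that moment; what a row does not reach only later rows make up. A row lasts 1/10 s, in which the tool goes at most 50 mm and 8.59 degrees, less where a joint would pass 70% of its speed; a pose out of reach is approached as far as the arm can. A call with a gripper value outside its range is refused whole. "fingers" is the opening, from 0 (shut) to 1 (fully open), set as the call begins (left out, the last holds). The fingers move at their own pace and stop on an object; "grip_force" is the grip in N (left out, the last holds). Time passes only in rows, so rows that repeat a pose let the fingers close, or fill a call up. It gives the time, the measured TCP pose, the force and the opening at its end, in the units of the state.
- env.state(): the state, without advancing time (a new reading comes with each control period).
- env.get_image(name): name is "side" or "top"; returns the picture (384x512x3 uint8, blue, green, red); there is no depth.
- env.get_calibration(name): a dict with "camera_matrix" (3x3 intrinsics, pixels), "rvec" (rotation vector, rad) and "tvec" (3), from world to camera coordinates, as OpenCV has them. Camera axes: x right, y down, z forward; pixel columns grow to the right and rows downward; lengths in m; the calibration is good to about 2 mm. A picture is of the moment at which its call begins. get_calibration takes no time and is no camera call.
- env.close_job(): hands the job in, once; it reports no verdict.
The state is a dict: "time": time; "qpos": joint angles; "joint_velocities": joint speeds; "joint_efforts": joint torques, N m; "tcp_pos": TCP position; "ee_rot": TCP orientation; "wrist_force": force on the tool from outside, world axes, zero at the start; "ft_torque": the same for the moment, N m; "grip_width": finger opening in m.
Only numpy, scipy, OpenCV 4.12 (cv2) and the standard library are available. Lean on these libraries where they do the work, as an engineer would, in place of code of your own. Each camera call takes 0.05 s, during which the arm holds its last target. There are 200 camera calls.

## Working session

There is one attempt and no reset: what is moved stays moved. The work goes in short steps, Python scripts to look and compute and a tool call to move; the robot and the scene stay as the last step left them, time stands still between calls to the robot, and variables do not carry over. Pictures are saved under pics/ and viewed, about 8 in all and at most 12, crops included, and the job is handed in when it is done.

Besides the shell and the picture viewer there is one more tool, called as a command line: name --argument value ..., lists and objects as JSON in quotes. drive_tool: Moves the arm, as the interface text tells. Its arguments: {"type":"object","properties":{"series":{"type":"string"},"fingers":{"type":"number"},"grip_force":{"type":"number"}},"required":["series"]}

```bash
mkdir -p pics; ls; python3 - <<'E'
from rig import env
import cv2,numpy as np
for n in("side","top"):
    im=env.get_image(n); cv2.imwrite(f"pics/{n}0.png",im)
    c=env.get_calibration(n); R=cv2.Rodrigues(np.array(c["rvec"]))[0]
    print(n,np.round(c["camera_matrix"],1).tolist(),"pos",np.round(-R.T@np.array(c["tvec"]).ravel(),3),np.round(R,3).tolist())
print(env.state())
E
```

```text
pics
side [[378.1, 0.0, 256.7], [0.0, 378.1, 193.9], [0.0, 0.0, 1.0]] pos [0.18  0.957 0.734] [[-0.926, -0.378, 0.015], [-0.211, 0.483, -0.85], [0.314, -0.79, -0.527]]
top [[441.7, 0.0, 255.7], [0.0, 441.7, 187.0], [0.0, 0.0, 1.0]] pos [0.422 0.03  1.28 ] [[-0.016, -1.0, 0.005], [-0.994, 0.016, -0.107], [0.107, -0.007, -0.994]]
{'time': 0.1, 'qpos': array([ 1.18942887,  0.33280746, -0.06467434,  1.46081888,  0.02160994,
        1.34988367, -0.08850603]), 'joint_velocities': array([ 0.000113  , -0.0025607 ,  0.00137618, -0.00310644, -0.00222503,
       -0.00107322, -0.00176593]), 'joint_efforts': array([ 2.28634657e-03, -6.24543858e+01,  2.51442409e-02, -3.90714598e+01,
       -6.13504113e-02,  3.65109276e-02,  7.01256295e-05]), 'tcp_pos': array([ 0.21931719, -0.58491101,  0.22185255]), 'ee_rot': array([-5.93760927e-04,  9.83954518e-01,  1.78418420e-01, -1.43839138e-04]), 'wrist_force': array([-1.17118212, -0.99205252,  0.1606547 ]), 'ft_torque': array([-0.02808906,  0.00869116, -0.02958143]), 'grip_width': 0.08707981169826466}
```

View pics/side0.png

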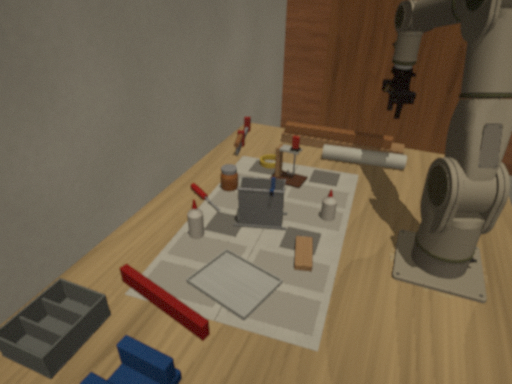

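View pics/top0.png

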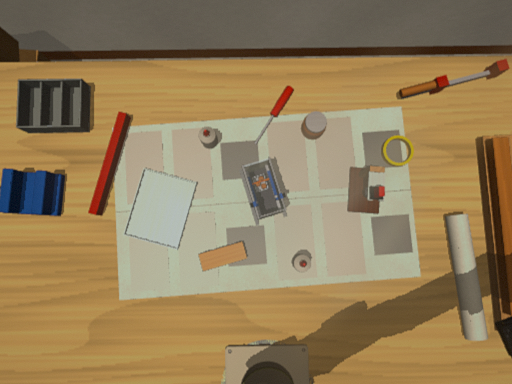

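The side view shows the tank at (262,200), the rod and stand at (295,150) and the tray at (235,283). The top view shows the tank at (266,190), the stand with its red handle at (376,192) and the tray at (162,208).

```bash
python3 - <<'E'
import cv2,numpy as np
t=cv2.imread("pics/top0.png"); s=cv2.imread("pics/side0.png")
a=cv2.resize(t[148:228,234:300],None,fx=6,fy=6,interpolation=cv2.INTER_CUBIC)   # 396x480
b=cv2.resize(t[158:218,340:400],None,fx=6,fy=6,interpolation=cv2.INTER_CUBIC)   #360x360
o=np.zeros((480,760,3),np.uint8);o[:,:396]=a;o[:360,400:760]=b
cv2.imwrite("pics/c1.png",o)
a=cv2.resize(s[165:235,230:295],None,fx=6,fy=6,interpolation=cv2.INTER_CUBIC)
b=cv2.resize(s[130:190,265:325],None,fx=6,fy=6,interpolation=cv2.INTER_CUBIC)
o=np.zeros((420,760,3),np.uint8);o[:,:390]=a;o[:360,400:760]=b
cv2.imwrite("pics/c2.png",o)
E
```

```text
(no output)
```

View pics/c1.png

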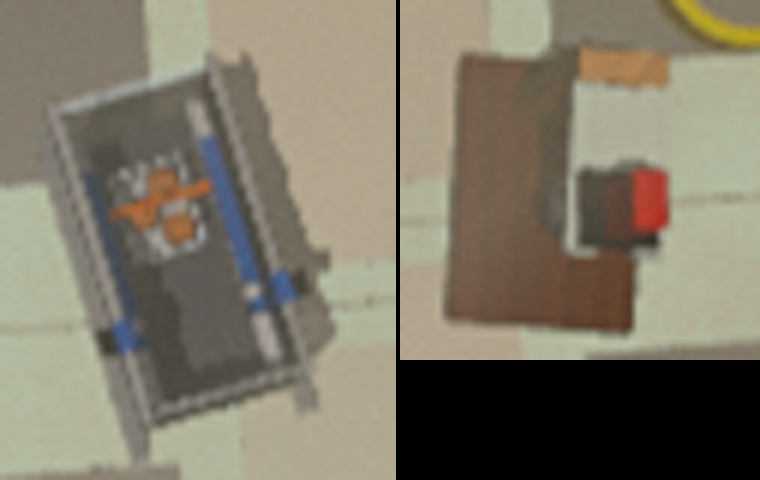

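View pics/c2.png

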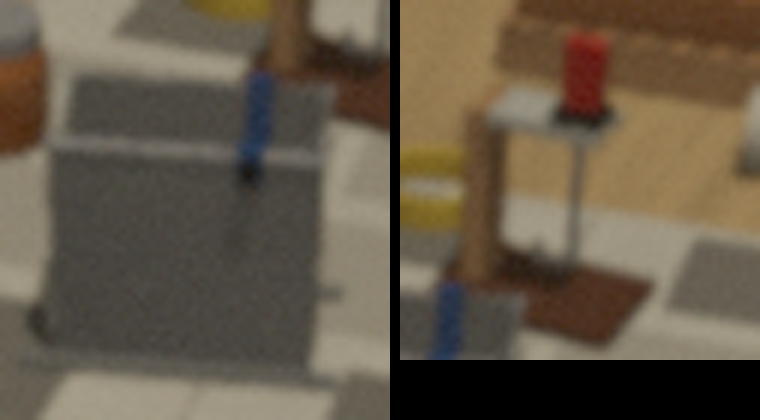

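The crops show:
- **Stand:** slot open towards the robot, hook pointing to world +x.
- **Tank:** rim corners at about (50,108), (210,65), (305,375) and (150,425) in the c1 crop.
- **Crossbar:** from (110,213) to (212,187), with the eye around (162,200).
- **Blue stops:** around (122,335) and (250,295).

Next I'll turn these into positions.

```bash
cat > h.py <<'E'
import cv2,numpy as np
from rig import env
def ray(n,uv):
    c=env.get_calibration(n);K=np.array(c["camera_matrix"]);R=cv2.Rodrigues(np.array(c["rvec"]))[0];t=np.array(c["tvec"]).ravel()
    d=R.T@np.linalg.inv(K)@np.array([uv[0],uv[1],1.]);return -R.T@t,d/np.linalg.norm(d)
def onz(n,uv,z):
    o,d=ray(n,uv);return o+d*(z-o[2])/d[2]
def tri(a,b):
    o1,d1=ray("top",a);o2,d2=ray("side",b)
    s=np.linalg.lstsq(np.c_[d1,-d2],o2-o1,rcond=None)[0];p=o1+s[0]*d1;q=o2+s[1]*d2
    return (p+q)/2,np.linalg.norm(p-q)
def proj(n,P):
    c=env.get_calibration(n);return cv2.projectPoints(np.array(P,float).reshape(-1,1,3),np.array(c["rvec"]),np.array(c["tvec"]),np.array(c["camera_matrix"]),None)[0][:,0]
E
python3 - <<'E'
from h import *
np.set_printoptions(precision=4,suppress=True)
c=lambda x,y:(x/6+234-.4,y/6+148-.4)
d=lambda x,y:((x-400)/6+340-.4,y/6+158-.4)
e=lambda x,y:((x-400)/6+265-.4,y/6+130-.4)
C=np.array([onz("top",c(*p),.14) for p in[(50,108),(210,65),(305,375),(150,425)]])
print("rim",C,"edges",[np.linalg.norm(C[i]-C[(i+1)%4]) for i in range(4)])
print("yaws",[np.degrees(np.arctan2(*(v[1::-1]))) for v in (C[1]-C[2],C[0]-C[3])], "mid",C.mean(0))
print("bar ends",onz("top",c(112,213),.0625),onz("top",c(212,187),.0625),"eye",onz("top",c(162,196),.072))
print("handle top",tri(d(651,199),e(588,40)))
print("prong/foot left edge yaw", [onz("top",d(*p),.012) for p in[(462,55),(447,318),(632,330)]])
t=cv2.imread("pics/top0.png").astype(int)
s=cv2.imread("pics/side0.png").astype(int)
for nm,im,r in(("top",t,(158,218,340,400)),("side",s,(110,160,280,310))):
    q=im[r[0]:r[1],r[2]:r[3]];m=(q[...,2]>1.8*q[...,1])&(q[...,2]>110)
    ys,xs=np.nonzero(m);print(nm,"red",xs.min()+r[2],xs.max()+r[2],ys.min()+r[0],ys.max()+r[0],xs.mean()+r[2],ys.mean()+r[0],len(xs))
# tray
q=t[150:270,110:215]
g=cv2.cvtColor(cv2.imread("pics/top0.png"),cv2.COLOR_BGR2GRAY)
# blue
b=(t[...,0]>1.35*t[...,2])&(t[...,0]>70);b[:,:235]=0;b[:,300:]=0;b[:140]=0;b[230:]=0
n,l,st,ce=cv2.connectedComponentsWithStats(b.astype(np.uint8));print(st[1:],ce[1:])
b=(s[...,0]>1.35*s[...,2])&(s[...,0]>60);b[:,:235]=0;b[:,295:]=0;b[:165]=0;b[235:]=0
n,l,st,ce=cv2.connectedComponentsWithStats(b.astype(np.uint8));print("side",st[1:],ce[1:])
T=np.array([onz("top",p,.014) for p in[(146,168),(198,183),(179,248),(126,232)]]);print("tray",T,T.mean(0))
E
```

```text
rim [[ 0.6013  0.0579  0.14  ]
 [ 0.6191 -0.0121  0.14  ]
 [ 0.4834 -0.0503  0.14  ]
 [ 0.4631  0.0168  0.14  ]] edges [np.float64(0.07217435923659926), np.float64(0.14099030063629148), np.float64(0.07008260655244966), np.float64(0.1442305670153084)]
yaws [np.float64(15.730822512876214), np.float64(16.558885303417867)] mid [0.5417 0.0031 0.14  ]
bar ends [0.564  0.0317 0.0625] [ 0.5753 -0.0148  0.0625] eye [0.5704 0.0086 0.072 ]
handle top (array([ 0.5255, -0.2894,  0.1874]), np.float64(0.0009331874310903776))
prong/foot left edge yaw [array([ 0.6131, -0.2526,  0.012 ]), array([ 0.486 , -0.2404,  0.012 ]), array([ 0.4788, -0.3288,  0.012 ])]
top red 379 384 186 196 381.0576923076923 191.3846153846154 52
side red 293 299 135 138 295.94117647058823 136.52941176470588 17
[[268 171   9  24  63]
 [279 193   4   6  16]
 [276 198   2   2   4]
 [253 201   4   6  17]] [[272.     183.2381]
 [280.5625 195.3125]
 [276.5    198.5   ]
 [254.2941 203.4706]]
side [[270 178   5  14  47]] [[272.5106 184.7234]]
tray [[0.6185 0.3384 0.014 ]
 [0.5724 0.1882 0.014 ]
 [0.3876 0.2425 0.014 ]
 [0.4352 0.3934 0.014 ]] [0.5034 0.2906 0.014 ]
```

drive_tool --series "39 -17 -3.8 0 0 0.447;39 -17 -3.8 0 0 0.447;39 -17 -3.8 0 0 0.447;39 -17 -3.8 0 0 0.447;39 -17 -3.8 0 0 0.447;39 -17 -3.8 0 0 0.447;39 -17 -3.8 0 0 0.447;39 -17 -3.8 0 0 0.447;39 -17 -3.8 0 0 0.447;39 -17 -3.8 0 0 0.447" --fingers 1

```text
time: 1.1
tcp_pos: [0.5286, -0.2833, 0.2604]
ee_rot: [-0.001, 0.999, -0.04, 0.001]
wrist_force: [0.2, 0.7, -0.4]
grip_width: 0.0866
```

drive_tool --series "0 0 0 0 0 0;0 0 1.5 0 0 0;0 0 3 0 0 0;0 0 4.5 0 0 0;0 0 6 0 0 0;0 0 7.5 0 0 0;0 0 9 0 0 0;0 0 10.5 0 0 0;0 0 11.2 0 0 0;0 0 11.2 0 0 0"

```text
time: 2.1
tcp_pos: [0.5245, -0.2888, 0.1473]
ee_rot: [-0.0, 0.999, -0.044, -0.001]
wrist_force: [0.2, -0.1, 0.5]
grip_width: 0.0867
```

```bash
python3 - <<'E'
from h import *
s=env.state();print(s["tcp_pos"],s["ee_rot"],s["wrist_force"])
a=env.get_image("side");b=env.get_image("top")
o=np.hstack([cv2.resize(a[95:195,240:330],None,fx=4,fy=4,interpolation=2),cv2.resize(b[140:240,330:420],None,fx=4,fy=4,interpolation=2)])
cv2.imwrite("pics/g1.png",o)
E
```

```text
[ 0.52445066 -0.28883448  0.14728544] [-3.62921562e-04  9.99028974e-01 -4.40490980e-02 -8.08561702e-04] [ 0.218205   -0.09582668  0.46388979]
```

View pics/g1.png

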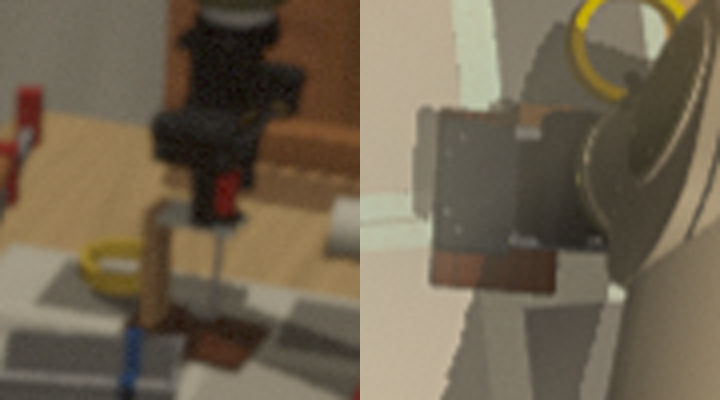

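The fingers straddle the handle and clear the collar: the red handle is at (228,195) in the left half, with the near finger beside it. Closing now.

drive_tool --series "0 0 0 0 0 0;0 0 0 0 0 0;0 0 0 0 0 0;0 0 0 0 0 0;0 0 0 0 0 0;0 0 0 0 0 0;0 0 0 0 0 0;0 0 0 0 0 0;0 0 0 0 0 0;0 0 0 0 0 0" --fingers 0 --grip_force 45

```text
time: 3.2
tcp_pos: [0.525, -0.2891, 0.1486]
ee_rot: [0.0, 0.999, -0.044, 0.0]
wrist_force: [-0.0, 0.2, -0.8]
grip_width: 0.0157
```

drive_tool --series "0 0 -0.2 0 0 0;0 0 -0.4 0 0 0;0 0 -0.6 0 0 0;0 0 -0.8 0 0 0;0 0 -1 0 0 0;0 0 -1 0 0 0;0 0 -1 0 0 0;0 0 -1 0 0 0;0 0 -1 0 0 0;0 0 -1 0 0 0"

```text
time: 4.2
tcp_pos: [0.5249, -0.2891, 0.1585]
ee_rot: [-0.0, 0.999, -0.044, -0.0]
wrist_force: [-0.7, 0.6, -1.5]
grip_width: 0.0154
```

drive_tool --series "-1 0 0 0 0 0;-2 0 0 0 0 0;-3 0 0 0 0 0;-4 0 0 0 0 0;-5 0 0 0 0 0;-5.5 0 -2 0 0 0;-5.5 0 -6 0 0 0;-5.5 0 -10 0 0 0;-5.5 0 -14 0 0 0;-5.5 0 -15.5 0 0 0"

```text
time: 5.2
tcp_pos: [0.4707, -0.2846, 0.3182]
ee_rot: [0.001, 0.999, -0.044, 0.003]
wrist_force: [0.0, 0.2, -2.8]
grip_width: 0.016
```

```bash
python3 - <<'E'
from h import *
np.set_printoptions(precision=4,suppress=True)
s=env.state();print(s["tcp_pos"],s["ee_rot"],s["wrist_force"])
a=env.get_image("side");b=env.get_image("top")
tp=s["tcp_pos"];y=np.radians(-5.05)
X=np.array([np.cos(y),np.sin(y),0])
g=tp+[0,0,.0155]
print("pred grip,seat,liptop,armend-bottom side:",proj("side",[g,g+X*.011-[0,0,.1295],g+X*.022-[0,0,.1195],g-[0,0,.1365]]))
print("top:",proj("top",[g,g+X*.022-[0,0,.1195]]))
o=np.hstack([cv2.resize(a[60:180,260:340],None,fx=5,fy=5,interpolation=2),cv2.resize(b[140:240,310:390],None,fx=5,fy=5,interpolation=2)[:600] if 0 else np.zeros((600,1,3),np.uint8)])
cv2.imwrite("pics/h1.png",o)
E
```

```text
[ 0.4707 -0.2846  0.3182] [ 0.0014  0.999  -0.0442  0.0027] [ 0.0475  0.1718 -2.8363]
pred grip,seat,liptop,armend-bottom side: [[314.1656  99.3389]
 [307.811  134.3162]
 [305.165  131.1196]
 [310.5284 136.7304]]
top: [[399.9792 209.3008]
 [384.0363 203.0508]]
```

View pics/h1.png

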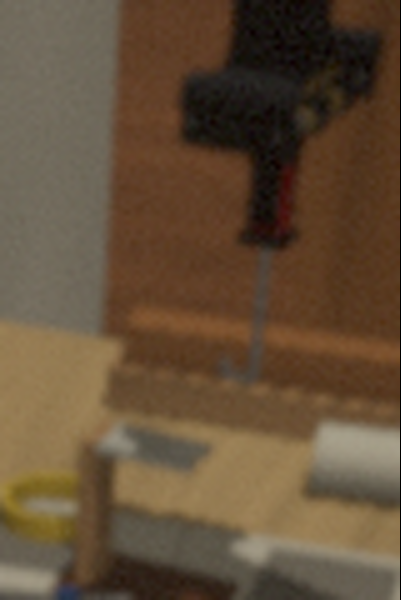

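The shaft bottom is at (254,380) and the hook tip at (226,360) in the crop, which matches the prediction to about 1 mm. Going above the tank.

drive_tool --series "0.8 -5 0 0 0 -0.08;1.5 -10 0 0 0 -0.16;2.2 -15 0 0 0 -0.24;3 -20 0 0 0 -0.32;3.8 -25 0 0 0 -0.369;4.26 -29 0 0 0 -0.369;4.26 -29 0 0 0 -0.369;4.26 -29 0 0 0 -0.369;4.26 -29 0 0 0 -0.369;4.26 -29 0 0 0 -0.369"

```text
time: 6.3
tcp_pos: [0.5378, -0.0008, 0.313]
ee_rot: [0.0, 0.99, 0.139, -0.0]
wrist_force: [0.5, 0.6, -0.9]
grip_width: 0.0158
```

```bash
python3 - <<'E'
from h import *
np.set_printoptions(precision=4,suppress=True)
s=env.state();print(s["tcp_pos"],s["ee_rot"],s["wrist_force"])
a=env.get_image("side");b=env.get_image("top")
o=np.hstack([cv2.resize(a[110:240,220:310],None,fx=4,fy=4,interpolation=2),cv2.resize(b[130:260,210:310],None,fx=4,fy=4,interpolation=2)])
cv2.imwrite("pics/t1.png",o)
E
```

```text
[ 0.5378 -0.0008  0.313 ] [ 0.0002  0.9903  0.1387 -0.0004] [ 0.515   0.5555 -0.9193]
```

View pics/t1.png

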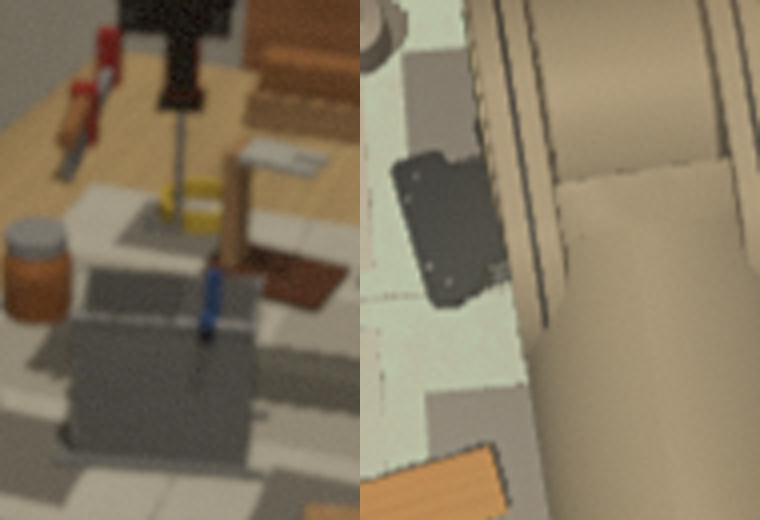

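The side view shows the shaft at (180,180) over the tank mouth, hook to the left, with the bar still below. Descending.

drive_tool --series "0 0 1.2 0 0 0;0 0 2.4 0 0 0;0 0 3.6 0 0 0;0 0 4.8 0 0 0;0 0 6 0 0 0;0 0 7.2 0 0 0;0 0 8.4 0 0 0;0 0 9.6 0 0 0;0 0 10.8 0 0 0;0 0 11 0 0 0"

```text
time: 7.4
tcp_pos: [0.5374, 0.0008, 0.2017]
ee_rot: [-0.0, 0.99, 0.14, -0.001]
wrist_force: [-0.1, -0.9, -1.1]
grip_width: 0.0159
```

drive_tool --series "0 0 0.5 0 0 0;0 0 1 0 0 0;0 0 1.5 0 0 0;0 0 2 0 0 0;0 0 2.4 0 0 0;0 0 2.8 0 0 0;0 0 3.2 0 0 0;0 0 3.4 0 0 0;0 0 3.4 0 0 0;0 0 3.4 0 0 0"

```text
time: 8.4
tcp_pos: [0.5382, 0.0009, 0.1697]
ee_rot: [0.0, 0.99, 0.14, 0.0]
wrist_force: [-0.4, 0.3, -2.4]
grip_width: 0.0157
```

drive_tool --series "0 0 0.3 0 0 0;0 0 0.6 0 0 0;0 0 0.7 0 0 0;0 0 0.7 0 0 0;0 0 0.7 0 0 0;0.2 0 0.7 0 0 0;0.4 0 0.7 0 0 0;0.6 0 0.7 0 0 0;0.7 0 0.7 0 0 0;0.7 0 0.7 0 0 0"

```text
time: 9.4
tcp_pos: [0.545, 0.0029, 0.1625]
ee_rot: [-0.0, 0.99, 0.14, 0.0]
wrist_force: [-0.3, 0.6, -1.3]
grip_width: 0.0158
```

drive_tool --series "0.2 0 0 0 0 0;0.4 0 0 0 0 0;0.6 0 0 0 0 0;0.8 0 0 0 0 0;1 0 0 0 0 0;1.2 0 0 0 0 0;1.4 0 0 0 0 0;1.5 0 0 0 0 0;1.5 0 0 0 0 0;1.5 0 0 0 0 0"

```text
time: 10.4
tcp_pos: [0.5593, 0.0069, 0.1625]
ee_rot: [0.0, 0.99, 0.14, -0.0]
wrist_force: [0.1, -0.4, -1.6]
grip_width: 0.0157
```

drive_tool --series "0 0 -0.4 0 0 0;0 0 -0.8 0 0 0;0 0 -1.2 0 0 0;0 0 -1.4 0 0 0;0 0 -1.5 0 0 0;0 0 -1.6 0 0 0;0 0 -1.7 0 0 0;0 0 -1.7 0 0 0;0 0 -1.7 0 0 0;0 0 -1.7 0 0 0"

```text
time: 11.4
tcp_pos: [0.5591, 0.0069, 0.1792]
ee_rot: [-0.0, 0.99, 0.14, -0.0]
wrist_force: [0.1, -0.4, -4.9]
grip_width: 0.0155
```

drive_tool --series "0 0 0 0 0 0;0 0 -0.05 0 0 0;0 0 -0.1 0 0 0;0 0 -0.15 0 0 0;0 0 -0.2 0 0 0;0 0 -0.25 0 0 0;0 0 -0.3 0 0 0;0 0 -0.3 0 0 0;0 0 -0.3 0 0 0;0 0 -0.3 0 0 0"

```text
time: 12.4
tcp_pos: [0.5592, 0.0069, 0.1823]
ee_rot: [-0.0, 0.99, 0.14, -0.0]
wrist_force: [1.2, 0.4, -8.2]
grip_width: 0.0157
```

Lifting gave a clear pick-up of about 3.3 N, and the keeper began to touch about 3 mm higher, so the hook is under the eye. I'll lower slightly and draw.

drive_tool --series "0 0 0.3 0 0 0;0 0 0.55 0 0 0;0 0 0.55 0 0 0;-0.3 0 0.55 0 0 0;-0.6 0 0.55 0 0 0;-0.9 0 0.55 0 0 0;-1.2 0 0.55 0 0 0;-1.5 0 0.55 0 0 0;-1.5 0 0.55 0 0 0;-1.5 0 0.55 0 0 0"

```text
time: 13.4
tcp_pos: [0.545, 0.0028, 0.1773]
ee_rot: [0.0, 0.99, 0.14, 0.0]
wrist_force: [2.0, 0.2, 0.1]
grip_width: 0.0156
```

drive_tool --series "-0.2 0 0 0 0 0;-0.4 0 0 0 0 0;-0.6 0 0 0 0 0;-0.8 0 0 0 0 0;-1 0 0 0 0 0;-1.2 0 0 0 0 0;-1.4 0 0 0 0 0;-1.6 0 0 0 0 0;-1.6 0 0 0 0 0;-1.6 0 0 0 0 0"

```text
time: 14.4
tcp_pos: [0.5292, -0.0017, 0.1769]
ee_rot: [0.0, 0.99, 0.14, -0.0]
wrist_force: [2.7, 0.6, -0.2]
grip_width: 0.0155
```

drive_tool --series "-0.1 0 0 0 0 0;-0.2 0 0 0 0 0;-0.3 0 0 0 0 0;-0.4 0 0 0 0 0;-0.5 0 0 0 0 0;-0.6 0 0 0 0 0;-0.7 0 0 0 0 0;-0.8 0 0 0 0 0;-0.8 0 0 0 0 0;-0.8 0 0 0 0 0"

```text
time: 15.4
tcp_pos: [0.5216, -0.0039, 0.1769]
ee_rot: [0.0, 0.99, 0.14, -0.0]
wrist_force: [1.7, 0.3, -1.9]
grip_width: 0.0156
```

drive_tool --series "-0.05 0 0 0 0 0;-0.1 0 0 0 0 0;-0.15 0 0 0 0 0;-0.2 0 0 0 0 0;-0.25 0 0 0 0 0;-0.3 0 0 0 0 0;-0.35 0 0 0 0 0;-0.4 0 0 0 0 0;-0.4 0 0 0 0 0;-0.4 0 0 0 0 0"

```text
time: 16.4
tcp_pos: [0.5179, -0.0049, 0.177]
ee_rot: [0.0, 0.99, 0.14, -0.0]
wrist_force: [2.1, -0.6, -0.6]
grip_width: 0.0157
```

drive_tool --series "-0.05 0 0 0 0 0;-0.1 0 0 0 0 0;-0.15 0 0 0 0 0;-0.2 0 0 0 0 0;-0.25 0 0 0 0 0;-0.3 0 0 0 0 0;-0.35 0 0 0 0 0;-0.4 0 0 0 0 0;-0.4 0 0 0 0 0;-0.4 0 0 0 0 0"

```text
time: 17.4
tcp_pos: [0.5141, -0.0061, 0.177]
ee_rot: [0.0, 0.99, 0.14, -0.0]
wrist_force: [1.2, 0.5, -1.8]
grip_width: 0.0156
```

drive_tool --series "-0.05 0 0 0 0 0;-0.1 0 0 0 0 0;-0.15 0 0 0 0 0;-0.2 0 0 0 0 0;-0.25 0 0 0 0 0;-0.3 0 0 0 0 0;-0.35 0 0 0 0 0;-0.4 0 0 0 0 0;-0.4 0 0 0 0 0;-0.4 0 0 0 0 0"

```text
time: 18.4
tcp_pos: [0.5103, -0.0072, 0.177]
ee_rot: [0.0, 0.99, 0.14, -0.0]
wrist_force: [0.7, 1.2, -2.3]
grip_width: 0.0152
```

drive_tool --series "-0.05 0 0 0 0 0;-0.1 0 0 0 0 0;-0.15 0 0 0 0 0;-0.2 0 0 0 0 0;-0.25 0 0 0 0 0;-0.3 0 0 0 0 0;-0.35 0 0 0 0 0;-0.4 0 0 0 0 0;-0.4 0 0 0 0 0;-0.4 0 0 0 0 0"

```text
time: 19.4
tcp_pos: [0.5064, -0.0083, 0.177]
ee_rot: [0.0, 0.99, 0.14, -0.0]
wrist_force: [1.2, 1.1, -2.6]
grip_width: 0.0159
```

drive_tool --series "-0.05 0 0 0 0 0;-0.1 0 0 0 0 0;-0.15 0 0 0 0 0;-0.2 0 0 0 0 0;-0.25 0 0 0 0 0;-0.3 0 0 0 0 0;-0.35 0 0 0 0 0;-0.4 0 0 0 0 0;-0.4 0 0 0 0 0;-0.4 0 0 0 0 0"

```text
time: 20.4
tcp_pos: [0.5026, -0.0094, 0.177]
ee_rot: [0.0, 0.99, 0.14, -0.0]
wrist_force: [0.5, 0.4, -3.4]
grip_width: 0.0158
```

drive_tool --series "-0.05 0 0 0 0 0;-0.1 0 0 0 0 0;-0.15 0 0 0 0 0;-0.2 0 0 0 0 0;-0.25 0 0 0 0 0;-0.3 0 0 0 0 0;-0.35 0 0 0 0 0;-0.4 0 0 0 0 0;-0.4 0 0 0 0 0;-0.4 0 0 0 0 0"

```text
time: 21.4
tcp_pos: [0.4989, -0.0105, 0.1771]
ee_rot: [0.0, 0.99, 0.14, 0.0]
wrist_force: [2.5, 0.5, -2.0]
grip_width: 0.0155
```

drive_tool --series "-0.05 0 0 0 0 0;-0.1 0 0 0 0 0;-0.15 0 0 0 0 0;-0.2 0 0 0 0 0;-0.25 0 0 0 0 0;-0.3 0 0 0 0 0;-0.3 0 0 0 0 0;-0.3 0 0 0 0 0;-0.3 0 0 0 0 0;-0.3 0 0 0 0 0"

```text
time: 22.4
tcp_pos: [0.4966, -0.0111, 0.1774]
ee_rot: [0.0, 0.99, 0.14, 0.001]
wrist_force: [6.0, 2.0, -3.6]
grip_width: 0.0156
```

```bash
python3 - <<'E'
from h import *
np.set_printoptions(precision=4,suppress=True)
s=env.state();print(s["tcp_pos"],s["wrist_force"],s["ft_torque"])
a=env.get_image("side");b=env.get_image("top")
o=np.hstack([cv2.resize(a[130:230,220:305],None,fx=5,fy=5,interpolation=2),cv2.resize(b[140:240,225:295],None,fx=5,fy=5,interpolation=2)])
cv2.imwrite("pics/t2.png",o)
E
```

```text
[ 0.4966 -0.0111  0.1774] [ 6.0131  2.0129 -3.6457] [ 0.4779 -1.9492 -0.0098]
```

View pics/t2.png

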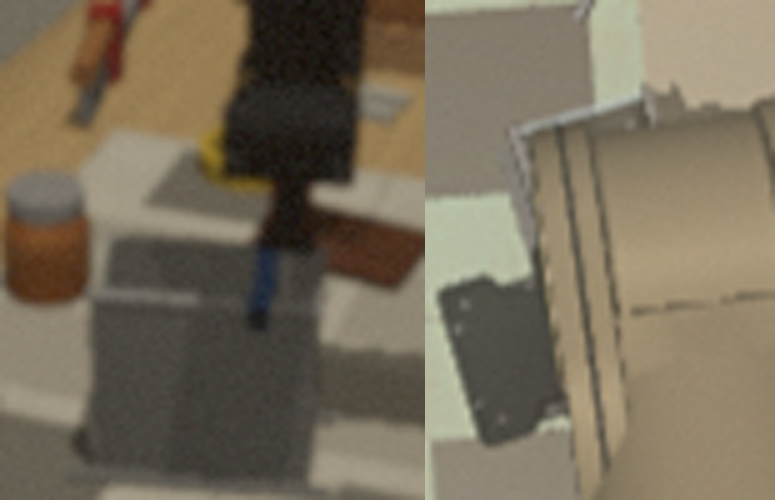

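The pull rose to about 6 N and the tool lags its target by 0.7 mm, so the bar is against the stops. Easing a little and lifting slowly.

drive_tool --series "0.04 0 0 0 0 0;0.04 0 -0.1 0 0 0;0.04 0 -0.2 0 0 0;0.04 0 -0.3 0 0 0;0.04 0 -0.45 0 0 0;0.04 0 -0.6 0 0 0;0.04 0 -0.75 0 0 0;0.04 0 -0.9 0 0 0;0.04 0 -0.9 0 0 0;0.04 0 -0.9 0 0 0"

```text
time: 23.5
tcp_pos: [0.4966, -0.0108, 0.186]
ee_rot: [-0.0, 0.99, 0.14, 0.0]
wrist_force: [5.6, 1.8, -6.3]
grip_width: 0.0158
```

drive_tool --series "0.05 0 -0.2 0 0 0;0.05 0 -0.6 0 0 0;0.05 0 -1 0 0 0;0.05 0 -1.4 0 0 0;0.05 0 -1.8 0 0 0;0.05 0 -2.2 0 0 0;0.05 0 -2.6 0 0 0;0.05 0 -3 0 0 0;0.05 0 -3.3 0 0 0;0.05 0 -3.5 0 0 0"

```text
time: 24.5
tcp_pos: [0.4968, -0.0111, 0.2214]
ee_rot: [0.0, 0.99, 0.14, 0.0]
wrist_force: [-0.2, 0.6, -4.8]
grip_width: 0.0156
```

drive_tool --series "0 0 -0.5 0 0 0;0 0 -1.5 0 0 0;0 0 -3 0 0 0;0 0 -4.7 0 0 0;0 0 -6.4 0 0 0;0 0 -8.1 0 0 0;0 0 -9.8 0 0 0;0 0 -11.2 0 0 0;0 0 -12.2 0 0 0;0 0 -12.6 0 0 0"

```text
time: 25.5
tcp_pos: [0.497, -0.011, 0.3482]
ee_rot: [0.0, 0.99, 0.14, 0.001]
wrist_force: [0.5, 0.1, -4.5]
grip_width: 0.0159
```

```bash
python3 - <<'E'
from h import *
np.set_printoptions(precision=4,suppress=True)
s=env.state();print(s["tcp_pos"],s["ee_rot"],s["wrist_force"])
a=env.get_image("side")
cv2.imwrite("pics/t3.png",cv2.resize(a[60:330,170:320],None,fx=2.2,fy=2.2,interpolation=2))
b=cv2.imread("pics/top0.png");g=b[145:260,105:215].astype(int)
# tray edges
gray=cv2.cvtColor(b,cv2.COLOR_BGR2GRAY)[150:260,110:210]
lab=b[150:260,110:210].astype(int)
seed=b[200:215,155:170].reshape(-1,3).mean(0);print(seed)
m=(np.abs(lab-seed).sum(2)<30).astype(np.uint8);n,l,st,ce=cv2.connectedComponentsWithStats(m);k=1+st[1:,4].argmax()
c=cv2.findContours((l==k).astype(np.uint8),0,2)[0][0];r=cv2.minAreaRect(c);bp=cv2.boxPoints(r)+[110,150];print(r,bp)
P=np.array([onz("top",p,.014) for p in bp]);print(P,P.mean(0),[np.linalg.norm(P[i]-P[i-1]) for i in range(4)])
E
```

```text
[ 0.497  -0.011   0.3482] [0.0002 0.9902 0.14   0.0006] [ 0.4539  0.118  -4.5188]
[177.1378 189.1067 180.0711]
((50.79201889038086, 57.64646530151367), (52.860694885253906, 67.14937591552734), 15.751173973083496) [[126.2399 232.7856]
 [144.4683 168.1577]
 [195.3441 182.5073]
 [177.1157 247.1352]]
[[0.433  0.3927 0.014 ]
 [0.6181 0.3428 0.014 ]
 [0.574  0.1959 0.014 ]
 [0.3901 0.2479 0.014 ]] [0.5038 0.2948 0.014 ] [np.float64(0.1509950971193699), np.float64(0.19171230727006489), np.float64(0.15342278576722848), np.float64(0.19110344734579954)]
```

View pics/t3.png

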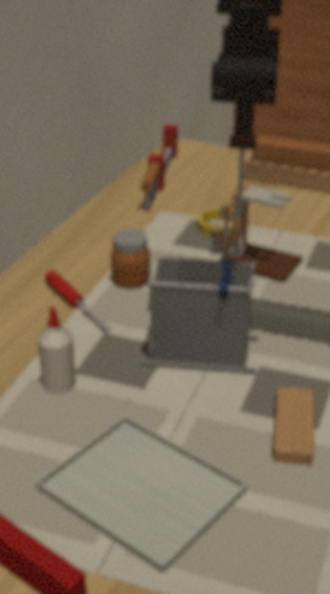

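The basket hangs clear of the tank rim at (235,228), and the empty tray is at (140,495). Carrying it over.

drive_tool --series "0.08 -0.3 0 0 0 0;0.23 -0.9 0 0 0 0;0.47 -1.7 0 0 0 0;0.78 -2.9 0 0 0 0;1.17 -4.3 0 0 0 0;1.64 -6 0 0 0 0;2.18 -8.1 0 0 0 0;2.73 -10.1 0 0 0 0;3.28 -12.1 0 0 0 0;3.9 -14.4 0 0 0 0"

```text
time: 26.55
tcp_pos: [0.4939, 0.1397, 0.3469]
ee_rot: [0.0, 0.99, 0.14, -0.0]
wrist_force: [0.3, -0.5, -4.8]
grip_width: 0.0159
```

drive_tool --series "0.62 -2.3 0 0 0 0;1.17 -4.3 0 0 0 0;1.72 -6.3 0 0 0 0;2.26 -8.4 0 0 0 0;2.73 -10.1 0 0 0 0;3.1 -11.5 0 0 0 0;3.43 -12.7 0 0 0 0;3.67 -13.5 0 0 0 0;3.82 -14.1 0 0 0 0;3.9 -14.4 0 0 0 0"

```text
time: 27.55
tcp_pos: [0.4918, 0.2877, 0.3469]
ee_rot: [0.0, 0.99, 0.14, -0.0]
wrist_force: [0.0, -0.0, -5.0]
grip_width: 0.0159
```

drive_tool --series "0 0 0.4 0 0 0;0 0 1.2 0 0 0;0 0 2.4 0 0 0;0 0 3.8 0 0 0;0 0 5.2 0 0 0;0 0 6.6 0 0 0;0 0 8 0 0 0;0 0 9.2 0 0 0;0 0 10 0 0 0;0 0 10.4 0 0 0"

```text
time: 28.55
tcp_pos: [0.4917, 0.2871, 0.2421]
ee_rot: [0.0, 0.99, 0.14, -0.0]
wrist_force: [0.1, -0.1, -4.7]
grip_width: 0.0157
```

drive_tool --series "0 0 0.4 0 0 0;0 0 1 0 0 0;0 0 1.6 0 0 0;0 0 2.2 0 0 0;0 0 2.8 0 0 0;0 0 3.3 0 0 0;0 0 3.7 0 0 0;0 0 4 0 0 0;0 0 4.2 0 0 0;0 0 4.2 0 0 0"

```text
time: 29.55
tcp_pos: [0.4918, 0.2872, 0.2008]
ee_rot: [0.0, 0.99, 0.14, -0.0]
wrist_force: [0.5, 0.0, -4.8]
grip_width: 0.0155
```

```bash
python3 - <<'E'
from h import *
s=env.state();print(s["tcp_pos"],s["wrist_force"])
a=env.get_image("side")
cv2.imwrite("pics/p1.png",cv2.resize(a[170:330,170:310],None,fx=4,fy=3.7,interpolation=2))
E
```

```text
[0.49181881 0.28722788 0.20084102] [ 0.54772735  0.01058931 -4.82885854]
```

View pics/p1.png

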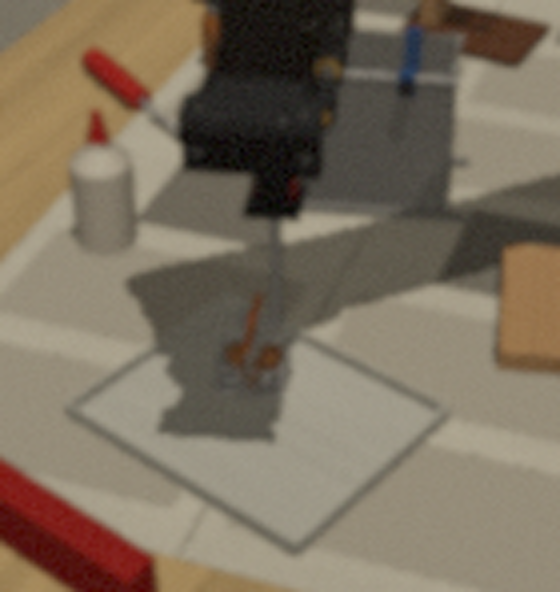

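The basket hangs upright over the tray at (254,365), well inside the rim. Lowering gently.

drive_tool --series "0 0 0.4 0 0 0;0 0 0.8 0 0 0;0 0 1.2 0 0 0;0 0 1.6 0 0 0;0 0 1.9 0 0 0;0 0 2.1 0 0 0;0 0 2.2 0 0 0;0 0 2.3 0 0 0;0 0 2.4 0 0 0;0 0 2.4 0 0 0"

```text
time: 30.6
tcp_pos: [0.4919, 0.2872, 0.177]
ee_rot: [0.0, 0.99, 0.14, 0.0]
wrist_force: [-0.2, -0.2, -4.4]
grip_width: 0.0159
```

drive_tool --series "0 0 0.05 0 0 0;0 0 0.1 0 0 0;0 0 0.15 0 0 0;0 0 0.2 0 0 0;0 0 0.25 0 0 0;0 0 0.3 0 0 0;0 0 0.35 0 0 0;0 0 0.4 0 0 0;0 0 0.4 0 0 0;0 0 0.4 0 0 0"

```text
time: 31.6
tcp_pos: [0.4919, 0.2872, 0.173]
ee_rot: [0.0, 0.99, 0.14, -0.0]
wrist_force: [-0.6, 0.3, -4.4]
grip_width: 0.0156
```

drive_tool --series "0 0 0.05 0 0 0;0 0 0.1 0 0 0;0 0 0.15 0 0 0;0 0 0.2 0 0 0;0 0 0.25 0 0 0;0 0 0.3 0 0 0;0 0 0.35 0 0 0;0 0 0.4 0 0 0;0 0 0.4 0 0 0;0 0 0.4 0 0 0"

```text
time: 32.6
tcp_pos: [0.4919, 0.2873, 0.169]
ee_rot: [0.0, 0.99, 0.14, 0.0]
wrist_force: [0.1, -0.0, -1.8]
grip_width: 0.0159
```

drive_tool --series "0 0 0.2 0 0 0;0 0 0.4 0 0 0;0 0 0.6 0 0 0;0 0 0.8 0 0 0;0 0 1 0 0 0;0 0 1.2 0 0 0;0 0 1.3 0 0 0;0 0 1.4 0 0 0;0 0 1.4 0 0 0;0 0 1.4 0 0 0"

```text
time: 33.6
tcp_pos: [0.4919, 0.2873, 0.1551]
ee_rot: [0.0, 0.99, 0.14, 0.0]
wrist_force: [0.1, 0.3, -1.9]
grip_width: 0.0155
```

drive_tool --series "-0.1 0 0 0 0 0;-0.2 0 0 0 0 0;-0.3 0 0 0 0 0;-0.4 0 0 0 0 0;-0.5 0 0 0 0 0;-0.6 0 0 0 0 0;-0.7 0 0 0 0 0;-0.8 0 0 0 0 0;-0.8 0 0 0 0 0;-0.8 0 0 0 0 0"

```text
time: 34.6
tcp_pos: [0.4842, 0.285, 0.1551]
ee_rot: [0.0, 0.99, 0.14, 0.0]
wrist_force: [0.7, -0.6, -1.1]
grip_width: 0.0155
```

drive_tool --series "-0.3 0 0 0 0 0;-0.6 0 0 0 0 0;-0.9 0 0 0 0 0;-1.2 0 0 0 0 0;-1.6 0 0 0 0 0;-2 0 0 0 0 0;-2.5 0 0 0 0 0;-3 0 0 0 0 0;-3.6 0 0 0 0 0;-4 0 0 0 0 0"

```text
time: 35.6
tcp_pos: [0.4452, 0.2738, 0.155]
ee_rot: [0.0, 0.99, 0.14, 0.0]
wrist_force: [0.3, -0.8, -1.6]
grip_width: 0.0156
```

```bash
python3 - <<'E'
from h import *
s=env.state();print(s["tcp_pos"],s["wrist_force"])
a=env.get_image("side")
cv2.imwrite("pics/p2.png",cv2.resize(a[170:330,170:310],None,fx=4,fy=3.7,interpolation=2))
E
```

```text
[0.44515263 0.27382983 0.15504796] [ 0.26643406 -0.83701461 -1.56608214]
```

View pics/p2.png

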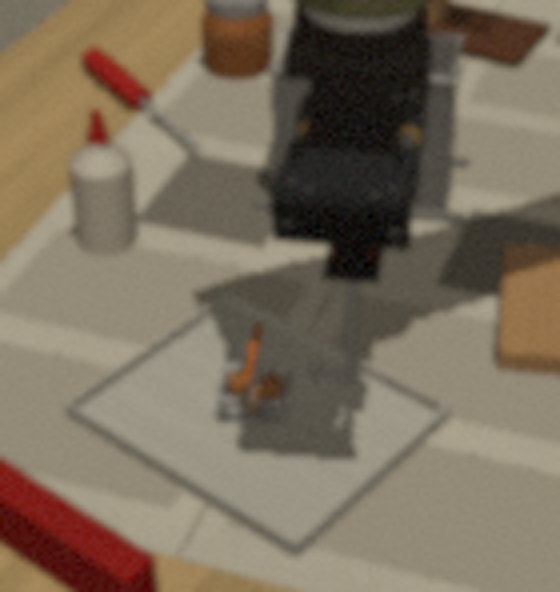

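The basket stands upright and free on the tray at (252,385), and the hook is clear of it. Raising and returning to the stand.

drive_tool --series "0 0 -3 0 0 0;0 0 -7 0 0 0;0 0 -11 0 0 0;0 0 -15 0 0 0;-0.8 3.2 -16 0 0 0;-1.8 7.5 -16 0 0 0;-2.9 12 -16 0 0 0;-4 16.5 -16 0 0 0;-5.1 21 -16 0 0 0;-6.54 27.15 -16 0 0 0"

```text
time: 36.65
tcp_pos: [0.4571, 0.0067, 0.3154]
ee_rot: [0.0, 0.99, 0.14, 0.001]
wrist_force: [0.9, -0.6, -2.2]
grip_width: 0.0156
```

drive_tool --series "-1.2 4.8 0 0 0 0.06;-2.3 9.6 0 0 0 0.12;-3.5 14.4 0 0 0 0.18;-4.6 19.2 0 0 0 0.24;-5.5 23 0 0 0 0.3;-6.2 25.8 0 0 0 0.36;-6.54 27.15 0 0 0 0.369;-6.54 27.15 0 0 0 0.369;-6.54 27.15 0 0 0 0.369;-6.54 27.15 0 0 0 0.369"

```text
time: 37.65
tcp_pos: [0.4704, -0.2689, 0.3154]
ee_rot: [-0.0, 0.999, -0.042, 0.0]
wrist_force: [0.7, 0.3, -1.8]
grip_width: 0.0156
```

```bash
python3 - <<'E'
from h import *
s=env.state();print(s["tcp_pos"],s["ee_rot"],s["wrist_force"])
E
```

```text
[ 0.47043492 -0.26887704  0.31536972] [-1.07539037e-04  9.99103489e-01 -4.23335365e-02  2.81422793e-04] [ 0.6697746   0.2985059  -1.80335621]
```

drive_tool --series "0 1 0 0 0 0.0035;0.1 1.53 0 0 0 0.0035;0.1 1.53 -0 0 0 0.0035;0.1 1.53 3 0 0 0.0035;0.1 1.53 6 0 0 0.0035;0.1 1.53 9 0 0 0.0035;0.1 1.53 12 0 0 0.0035;0.1 1.53 14.5 0 0 0.0035;0.1 1.53 15.6 0 0 0.0035;0.1 1.53 15.6 0 0 0.0035"

```text
time: 38.65
tcp_pos: [0.4689, -0.2858, 0.1579]
ee_rot: [-0.001, 0.999, -0.046, -0.001]
wrist_force: [0.0, 0.7, -0.6]
grip_width: 0.0159
```

```bash
python3 - <<'E'
from h import *
s=env.state();print(s["tcp_pos"],s["ee_rot"],s["wrist_force"])
E
```

```text
[ 0.46891442 -0.28577348  0.15790622] [-6.01202207e-04  9.98952066e-01 -4.57524771e-02 -1.05803484e-03] [ 0.0038044   0.74587219 -0.61733078]
```

drive_tool --series "0 0 0 0 0 0;0.6 0 0 0 0 0;1.2 0 0 0 0 0;1.8 0 0 0 0 0;2.4 0 0 0 0 0;3 0 0 0 0 0;3.6 0 0 0 0 0;4 0 0 0 0 0;4 0 0 0 0 0;4 0 0 0 0 0"

```text
time: 39.65
tcp_pos: [0.5093, -0.2899, 0.159]
ee_rot: [-0.0, 0.999, -0.046, -0.0]
wrist_force: [0.2, -0.2, -1.2]
grip_width: 0.0157
```

drive_tool --series "0.4 -0.1 0 0 0 0;0.8 -0.2 0 0 0 0;1.2 -0.22 0 0 0 0;1.56 -0.22 0 0 0 0;1.56 -0.22 0.2 0 0 0;1.56 -0.22 0.4 0 0 0;1.56 -0.22 0.6 0 0 0;1.56 -0.22 0.8 0 0 0;1.56 -0.22 0.9 0 0 0;1.56 -0.22 0.9 0 0 0"

```text
time: 40.65
tcp_pos: [0.525, -0.2891, 0.1499]
ee_rot: [-0.0, 0.999, -0.046, -0.0]
wrist_force: [0.5, 0.5, -1.6]
grip_width: 0.0159
```

drive_tool --series "0 0 0.05 0 0 0;0 0 0.1 0 0 0;0 0 0.15 0 0 0;0 0 0.15 0 0 0;0 0 0.15 0 0 0;0 0 0.15 0 0 0;0 0 0.15 0 0 0;0 0 0.15 0 0 0;0 0 0.15 0 0 0;0 0 0.15 0 0 0"

```text
time: 41.65
tcp_pos: [0.5252, -0.2891, 0.1486]
ee_rot: [0.0, 0.999, -0.046, 0.0]
wrist_force: [0.3, -0.0, -0.8]
grip_width: 0.0158
```

drive_tool --series "0 0 0.03 0 0 0;0 0 0.06 0 0 0;0 0 0.06 0 0 0;0 0 0.06 0 0 0;0 0 0.06 0 0 0;0 0 0.06 0 0 0;0 0 0.06 0 0 0;0 0 0.06 0 0 0;0 0 0.06 0 0 0;0 0 0.06 0 0 0"

```text
time: 42.65
tcp_pos: [0.5252, -0.2891, 0.1485]
ee_rot: [0.0, 0.999, -0.046, 0.0]
wrist_force: [-2.0, 0.8, 5.1]
grip_width: 0.0157
```

drive_tool --series "0 0 0 0 0 0;0 0 0 0 0 0;0 0 0 0 0 0;0 0 0 0 0 0;0 0 0 0 0 0;0 0 0 0 0 0;0 0 0 0 0 0;0 0 0 0 0 0;0 0 0 0 0 0;0 0 0 0 0 0" --fingers 1

```text
time: 43.65
tcp_pos: [0.5251, -0.2891, 0.148]
ee_rot: [0.0, 0.999, -0.046, 0.0]
wrist_force: [-0.8, -0.3, 0.2]
grip_width: 0.0843
```

drive_tool --series "0 0 -1 0 0 0;0 0 -2 0 0 0;0 0 -4 0 0 0;0 0 -7 0 0 0;0 0 -10 0 0 0;0 0 -13 0 0 0;-4 0 -14 0 0 0;-8 0 -14 0 0 0;-12 0 -14 0 0 0;-14 0 -14 0 0 0"

```text
time: 44.65
tcp_pos: [0.3832, -0.2766, 0.2895]
ee_rot: [0.001, 0.999, -0.047, 0.001]
wrist_force: [0.6, 1.2, 0.5]
grip_width: 0.0872
```

```bash
python3 - <<'E'
from h import *
s=env.state();print(s["time"],s["tcp_pos"],s["wrist_force"],s["grip_width"])
a=env.get_image("side");b=env.get_image("top")
o=np.hstack([cv2.resize(a[110:320,170:340],None,fx=2.2,fy=2.2,interpolation=2),cv2.resize(b[150:260,110:300],None,fx=2.2,fy=2.2,interpolation=2)[:462] if 0 else np.vstack([cv2.resize(b[150:260,110:290],None,fx=2.2,fy=2.2,interpolation=2),cv2.resize(b[150:250,330:420],None,fx=4.4,fy=2.2,interpolation=2)])])
cv2.imwrite("pics/end.png",o)
E
```

```text
44.65 [ 0.38319684 -0.27655842  0.2895097 ] [0.59841305 1.22401672 0.45945685] 0.08719936642387108
```

View pics/end.png

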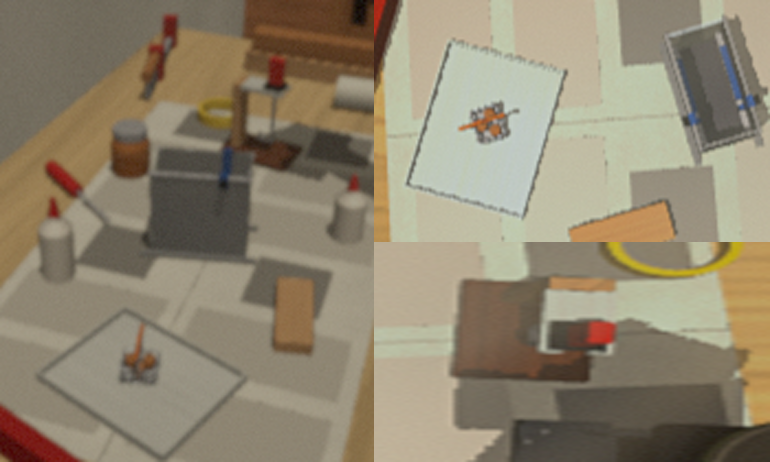

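The final picture shows the basket upright near the middle of the tray at (140,365), the tank empty, the rod hanging home at (277,75), and the bystanders where they were. Handing in.

```bash
python3 -c "
from rig import env
env.close_job(); print(env.state()['time'])"
```

```text
the job is handed in; nothing more can be done
the job is handed in; nothing more can be done
```

The basket is standing upright in the drip tray and the hook rod is back on its stand. I handed the job in at about 44.8 s of the 72 s allowed.

- **Drawing and lifting:** I hooked the eye, then drew the crossbar back until the pull rose to about 6 N against the end stops. From there it lifted out cleanly, and the basket's weight came to about 3.3 N.
- **Setting down:** I lowered the basket at about 5 mm/s until the load went off the hook. The hook came out with no clear sign of dragging the basket.
- **Forces:** The highest reading was about 8 N, when I briefly felt for the keeper strips. Forces were only read at the end of each one-second move, so short peaks in between would not show.
- **Last checks:** The final pictures from both cameras showed the basket upright near the tray's centre and the tank empty. The rod's collar was resting on the stand prongs, the gripper was clear and the other items looked unmoved. The gripper never touched the basket.
- **Disagreements:** One travel move stopped 15 mm short because a step was over the 50 mm limit; I corrected it before hanging the rod. The bar reached the stops at about x -36 mm by my estimate, 2 to 3 mm past the stated range. That is within my measuring error.

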